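# Stop the chopping block rocking with a wedge

## Task

The chopping block rocks because its near left foot has lost its rubber. Lay the wooden wedge flat on the worktop and push it, thin end first, under the block's front edge by the near left corner until it jams tight and the block stands firm, but not so far that another foot comes off the worktop, and without shoving the block along or disturbing the things round it. Then press down on the far right part of the block to check that it no longer rocks, and leave the wedge in place.

Things in the scene. Friction and masses are not known exactly. Their poses are not given: they have to be found in the camera images.
- block: Brown striped wooden chopping block, 200 mm deep (x), 300 mm wide (y), 50 mm thick, about 2.6 kg, loose. Domed feet 23 mm across with centres 70 mm before and behind and 120 mm left and right of the middle. Origin at its middle, 12 mm below the underside, 62 mm below the top; x to the far edge, y to its left end. It stands tipped about 0.06 rad down to its near left corner.
- bare_foot (a point): Underside of the near left foot, 70 mm before and 120 mm left of the block's middle: only a steel disc 24 mm across, 5 mm high, is left of it. So the far right foot hangs clear of the worktop. The rubber feet are 12 mm high, the far right one up to 3 mm more or less: how far the wedge must go in cannot be measured beforehand.
- wedge_place (a point): Place for the wedge: on the block's lower front edge, 75 mm left of its middle; some 5 mm above the worktop at first, 9 to 15 mm when firm; axes as the block's, push along its +x. The wedge slides in against only 2 to 5 N while that side lifts; once the far right foot lands, the push climbs within a few mm: a steady 9 to 10 N is tight, more unloads the near right foot.
- press_place (a point): Point on the block's top to press on, 110 mm right of the block's middle and 12 mm beyond it; anywhere within 60 mm of it will do. A downward push of about 10 N for half a second; a block that is not wedged tight rocks there.
- near_right_foot: Near right rubber foot under the block; origin at the centre of its sole, which stands on the worktop and must go on bearing its share (over 2.5 N) and not be shifted by 6 mm: a wedge driven too far unloads and lifts this foot.
- wedge: Pale wooden wedge, 110 mm long, 34 mm wide, loose, 60 g; flat underside, top rising evenly 1 in 5 from 2.5 mm thick at the tip to 24.5 mm at the upright tail face. Origin: centre of the underside; x towards the thin tip, z up. It lies flat. Grip it across its width (y), best 85 to 90 mm behind the tip, where it is 20 mm high; push it on its tail.
- wedge_tip (a point): Middle of the wedge's thin end, on its underside (55 mm ahead of the wedge's origin).
- wedge_tail (a point): Middle of the upright tail face, 12 mm above the underside (55 mm behind the origin).
- mug: White mug, 92 mm across, 95 mm high, standing to the left in front; origin at the centre of its foot. Leave it alone.
- timer: White kitchen timer, 58 mm across, 42 mm high, standing between the mug and the glass jar, left of the block's front edge; origin at the centre of its foot. Leave it alone.
- herb_jar: Square glass spice jar with a grey cap, 46 x 46 mm, 96 mm high, nearly empty, standing left of the block; origin at the centre of its foot. Leave it alone.

How it is judged (in metres and radians):
On the way, in this order (a step that is already met when the one before it is completed fails the run):
1. the wedge is jammed tight under the near left quarter of the block (contact force between wedge and block above 4.5 N and x of wedge_tip in the frame of block between -0.08 and 0.02 m and y of wedge_tip in the frame of block above 0 m and angle between wedge's own z axis and vertical below 0.06 rad and contact force between near_right_foot and anything else above 2.5 N), for 0.2 s.
2. the far right part of the block is pressed down firmly and the wedge stays tight (contact force between the fingers and block above 5 N and horizontal distance between the grasp point and press_place below 0.065 m and contact force between wedge and block above 2 N), for 0.3 s.
At the end, for the whole second after the job is handed in: The wedge lies flat (within 0.06 rad), its tip 20 to 120 mm behind the front edge in the block's left half, and bears the block with over 4.5 N; the near right foot bears on the worktop with over 2.5 N and has moved less than 6 mm; wedge and block are at rest (all of step 1 and distance of near_right_foot from where it was at the start of the episode below 0.006 m and linear speed of each of wedge, block below 0.01 m/s); the robot touches nothing.
It fails at once if the near right foot is pried more than 3 mm off the worktop (height (world z) of near_right_foot above 0.003 m).
It fails at once if the block is shoved more than 20 mm out of place (distance of near_right_foot from where it was at the start of the episode above 0.02 m).
It fails at once if the mug is moved more than 15 mm (distance of mug from where it was at the start of the episode above 0.015 m).
It fails at once if the spice jar is moved more than 15 mm (distance of herb_jar from where it was at the start of the episode above 0.015 m).
It fails at once if the timer is moved more than 15 mm (distance of timer from where it was at the start of the episode above 0.015 m).
It also fails if it takes over 72 s, if anything falls off the work surface, if the arm or the gripper's body presses on something with over 40 N, if the wrist force passes 120 N, or if a joint passes its speed limit or range.

## Robot

A 6-joint arm with a two-finger parallel gripper is mounted at the origin on a cart in front of the work surface, level with it; the furniture and walls round the work are solid. World frame = base frame: x ahead of the robot, y to its left, z up, the work surface at z = 0. Lengths are in mm, angles in rad, forces in N, time in s.
With the tool pointing down it reaches from about 400 to 925 mm from the base axis. Payload 12.5 kg.
Tool frame: the origin (TCP) lies on the front face of the gripper's body, between the roots of the fingers; the fingertips stand 78 mm ahead of it and the grasp point (between the pads) lies 59 mm ahead of it (env.nose_length is the distance from the TCP to the fingertips, in mm); z points along the fingers, y is the line along which they close (so a half turn about z gives the same grasp; the last joint's range is limited). The gripper opens to 95 mm and grips with 3 to 60 N. Pads are 20 mm wide; open, the fingers measure 119 mm over their backs; the gripper's body (75 mm by 180 mm) begins 59 mm behind the grasp point.
Start: joints at [-1.208, 0.491, 1.559, -0, 1.092, -0.106], TCP at [282.407, -557.57, 292.261] pointing down, gripper open.
Joint ranges: [-3.1, 3.1], [-0.84, 2.19], [0.05, 2.79], [-1.13, 4.28], [0.06, 2.93], [-2.69, 2.69]. Speed limits (rad/s): [2.22, 2.22, 2.79, 3.14, 3.14, 3.14].

## Interface

Orientations are given as [roll, pitch, yaw] about the fixed x, y, z axes, in that order (R = Rz(yaw) Ry(pitch) Rx(roll)).
In Python, from cell import env gives the robot as it stands.
- The arm moves only by the tool jog_arm, never from a script. Its argument "motion" is a list of rows, each a list of 7 numbers: the turn, a rotation vector about the tool's x, y, z in degrees, then the shift along the tool's x, y, z in mm, then the finger opening in mm, from 0 to 95.1. In form: [[wx, wy, wz, x, y, z, hand], ...]. A call has 1 to 10 rows; each row shifts and turns the commanded pose from where the row before left it, along the tool's axes as they then stand; what a row does not reach is not made up. A row lasts 1/8 s, in which the tool goes at most 62.5 mm and 10.7 degrees, less where a joint would pass 70% of its speed; a pose out of reach is approached as far as the arm can. A call is refused whole if a number of a shift passes 62.5 or a number of a turn 10.7, either way. A call with a gripper value outside its range is refused whole. The fingers move at their own pace and stop on an object; the grip force is fixed at half the most. Time passes only in rows, so rows that do not move let the fingers close. It gives the time, the measured TCP pose, the force, the opening and the grip force at its end, in the units of the state.
- env.state(): the state, without advancing time (a new reading comes with each control period).
- env.read_camera(name): name is "scene" or "top"; returns a dict with "color" (480x640x3 uint8, red, green, blue), "z_map" (480x640 float32, mm along the optical axis (not along the pixel's ray), 0 where there is no reading), "camera_matrix" (3x3 intrinsics, pixels), "world_to_cam" (4x4, takes a point from world to camera coordinates). Camera axes: x right, y up, looking along -z (the intrinsics and any distortion apply to the point x, -y, -z); pixel columns grow to the right and rows downward; lengths in mm; the calibration is good to about 2 mm. A picture is of the moment at which its call begins.
- env.job_done(): hands the job in; it is judged then, once.
Trained networks look in the newest picture that a camera, given by its name, has taken for a name from the list of things; names that differ only in an ending like _2 or _b are one class to them, and where a whole thing is asked for, a point or a joint stands for the part that bears it (a point fixed in the world has none). Each returns a list of dicts, best first, with "score" (0 to 1); they miss things now and then, are a little off and sometimes report something else, mostly with a low value. They report only what shows in the picture. A call takes as long as a camera call.
- env.recognise(camera, thing): "location" ([column, row] in pixels, amid what is visible of it).
The state is a dict: "t": time; "joints": joint angles; "qvel": joint speeds; "tau": joint torques, N m; "eef_pos": TCP position; "tcp_rot": TCP orientation; "ft_force": force on the tool from outside, world axes, zero at the start; "moment": the same for the moment, N m; "opening": opening from 0.0 (shut) to 1.0 (fully open); "grip_force": force on a finger pad.
Only numpy, scipy, OpenCV 4.12 (cv2) and the standard library are available. Lean on these libraries where they do the work, as an engineer would, in place of code of your own. Each camera call takes 0.05 s, during which the arm holds its last target. There are 200 camera calls.

## Working session

There is one attempt and no reset: what is moved stays moved. The work goes in short steps, Python scripts to look and compute and a tool call to move; the robot and the scene stay as the last step left them, time stands still between calls to the robot, and variables do not carry over. Pictures are saved under pics/ and viewed, at most 10 in all, crops included, and the job is handed in when it is done.

Besides the shell and the picture viewer there is one more tool, called after ">>>" by a JSON object that holds its "op" and its "data", one argument or row to a line. jog_arm: Moves the arm, as the interface text tells. Its arguments: {"type":"object","properties":{"motion":{"type":"array"}},"required":["motion"]}

```bash
mkdir -p pics
cat > h.py <<'E'
from cell import env
import numpy as np, cv2
def look(n):
    c=env.read_camera(n); return c
def save(c,f,crop=None):
    im=c["color"][:,:,::-1]
    if crop: a,b,d,e=crop; im=cv2.resize(im[b:e,a:d],None,fx=min(800/(d-a),600/(e-b)),fy=min(800/(d-a),600/(e-b)))
    cv2.imwrite("pics/"+f,im)
def world(c,u,v,z=None,plane=None):
    K=c["camera_matrix"];T=np.linalg.inv(c["world_to_cam"])
    r=np.array([(u-K[0,2])/K[0,0],-(v-K[1,2])/K[1,1],-1.])
    o=T[:3,3];d=T[:3,:3]@r
    if plane is not None: return o+d*(plane-o[2])/d[2]
    if z is None: z=c["z_map"][int(round(v)),int(round(u))]
    return o+d*z
def cloud(c):
    K=c["camera_matrix"];T=np.linalg.inv(c["world_to_cam"])
    v,u=np.mgrid[:480,:640];z=c["z_map"]
    p=np.stack([(u-K[0,2])/K[0,0]*z,-(v-K[1,2])/K[1,1]*z,-z],-1)
    return p@T[:3,:3].T+T[:3,3]
def proj(c,p):
    q=c["world_to_cam"]@np.append(p,1);K=c["camera_matrix"]
    return K[0,0]*q[0]/-q[2]+K[0,2],K[1,1]*-q[1]/-q[2]+K[1,2]
E
cat > a.py <<'E'
from h import *
np.set_printoptions(precision=1,suppress=True)
for n in ["top","scene"]:
    c=look(n);save(c,n+"0.png");print(n,np.linalg.inv(c["world_to_cam"])[:3,3])
    for t in "block bare_foot wedge_place press_place near_right_foot wedge wedge_tip wedge_tail mug timer herb_jar".split():
        for r in env.recognise(n,t)[:2]:
            print(t,round(r["score"],2),np.array(r["location"]),world(c,*r["location"]))
s=env.state();print(s)
E
python3 a.py
```

```text
top [374.2 102.  896.4]
block 0.7 [330.3 189. ] [650.3  49.6  61.6]
bare_foot 0.82 [328.3 193. ] [642.   53.9  62.8]
wedge_place 0.91 [332.1 190.3] [648.5  46.1  59. ]
press_place 0.89 [329.7 189. ] [650.4  50.8  61.6]
wedge 0.83 [377.7 299.9] [437.3 -37.2  16.2]
wedge_tip 0.92 [378.4 301.3] [434.7 -38.7  14.5]
wedge_tail 0.78 [378.5 300.2] [436.7 -38.8  16.1]
mug 0.68 [216.7 303. ] [437.3 267.9  55.3]
timer 0.72 [226.1 264.2] [511.6 253.3  42.8]
timer 0.26 [331.4 191.1] [646.4  47.6  60.6]
herb_jar 0.86 [223. 201.] [624.1 252.2  85.9]
scene [-68.2 519.2 518.4]
block 0.87 [292.6 223.5] [621.5  79.7  58.3]
bare_foot 0.74 [294.9 224.8] [614.   79.2  58.4]
wedge_place 0.72 [290.8 222.7] [626.4  80.8  58.3]
press_place 0.82 [293.5 223.4] [621.2  77.7  57.9]
wedge 0.74 [397.4 264.5] [431.3 -30.8  13.2]
wedge 0.57 [292.  225.2] [618.3  83.4  57.1]
wedge_tip 0.63 [396.7 263.3] [435.9 -33.7  12.2]
wedge_tip 0.44 [206.8 255.1] [618.3 269.1  61. ]
wedge_tail 0.7 [392.5 264.7] [437.  -23.5  12.7]
mug 0.75 [262.  305.9] [396.3 282.3  94.5]
timer 0.81 [223.7 305.2] [508.9 294.7  29. ]
herb_jar 0.74 [205.7 255.9] [619.4 270.9  59.4]
{'t': 1.2, 'joints': array([-1.2,  0.5,  1.6,  0. ,  1.1, -0.1]), 'qvel': array([ 0.,  0., -0., -0., -0.,  0.]), 'tau': array([ -0. , -61.2, -25.8,   0.1,   0. ,   0. ]), 'eef_pos': array([ 282.4, -557.6,  292.3]), 'tcp_rot': array([ 3.1, -0. ,  0.5]), 'ft_force': array([ 0.6,  0.5, -1.3]), 'moment': array([ 0., -0.,  0.]), 'grip_force': 0.0, 'opening': 1.0029361448993874}
```

View pics/top0.png

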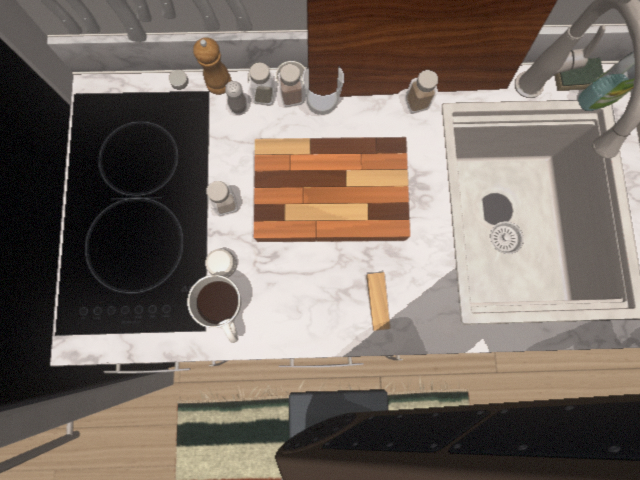

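```bash
cat > b.py <<'E'
from h import *
np.set_printoptions(precision=4,suppress=True)
c=look("top");P=cloud(c);ok=c["z_map"]>0
# block top
x,y,z=P[...,0],P[...,1],P[...,2]
m=ok&(z>40)&(z<80)&(x>520)&(x<780)&(y>-150)&(y<228)
m=cv2.morphologyEx(m.astype(np.uint8),cv2.MORPH_OPEN,np.ones((5,5)))
n,l,st,_=cv2.connectedComponentsWithStats(m);k=1+np.argmax(st[1:,4]);q=P[l==k]
A=np.c_[q[:,:2],np.ones(len(q))];co=np.linalg.lstsq(A,q[:,2],rcond=None)[0];print("plane",co)
r=cv2.minAreaRect(q[:,:2].astype(np.float32));print("block",r,cv2.boxPoints(r))
m=(ok&(z>4)&(z<40)&(x>350)&(x<520)&(y>-150)&(y<100)).astype(np.uint8)
m=cv2.morphologyEx(m,cv2.MORPH_OPEN,np.ones((3,3)))
n,l,st,_=cv2.connectedComponentsWithStats(m);k=1+np.argmax(st[1:,4]);q=P[l==k]
r=cv2.minAreaRect(q[:,:2].astype(np.float32));print("wedge",r,cv2.boxPoints(r),len(q))
A=np.c_[q[:,:2],np.ones(len(q))];co=np.linalg.lstsq(A,q[:,2],rcond=None)[0];print("slope",co,np.degrees(np.arctan2(-co[1],-co[0])))
m=ok&(x>350)&(x<520)&(y>-150)&(y<100)&(abs(z)<8);print("table z",np.median(z[ok&(x>400)&(x<500)&(y>60)&(y<150)]))
E
python3 b.py
```

```text
plane [ 0.0455 -0.0274 33.0405]
block ((656.2210693359375, 47.917266845703125), (299.7160949707031, 200.96405029296875), 88.57371520996094) [[ 552.0401  -99.3933]
 [ 752.9418 -104.3954]
 [ 760.402   195.2278]
 [ 559.5003  200.2299]]
wedge ((439.7463073730469, -39.334266662597656), (101.45693969726562, 34.709388732910156), 4.480818748474121) [[387.817  -25.9958]
 [390.5287 -60.5991]
 [491.6756 -52.6727]
 [488.9639 -18.0694]] 911
slope [  0.1911  -0.0288 -70.6603] 171.43564411227624
table z 0.24134728977736586
```

The top view has +x up and +y left. The block is centred near pixel (332,190). The wedge runs from its tail at (376,272) to its tip at (380,330), so its tip points at the robot and it must be turned by about 174°. The mug at (216,302) and the timer at (221,262) are close to the push lane.

```bash
cat > rel.py <<'E'
from h import *
from scipy.spatial.transform import Rotation as Ro
import sys
# rel.py x y z yawdeg of FINGERTIP -> shift in tool axes at present, then turn
s=env.state();R=Ro.from_euler("xyz",s["tcp_rot"])
np.set_printoptions(precision=2,suppress=True)
print("t",s["t"],"tip",s["eef_pos"]+R.as_matrix()[:,2]*env.nose_length,"rpy",np.degrees(s["tcp_rot"]),"j",s["joints"],"f",s["ft_force"],"op",s["opening"]*95)
if len(sys.argv)>4:
    g=np.array(list(map(float,sys.argv[1:4])));T=Ro.from_euler("xyz",[180,0,float(sys.argv[4])],degrees=True)
    d=g-(s["eef_pos"]+R.as_matrix()[:,2]*env.nose_length)
    print("turn",np.degrees((R.inv()*T).as_rotvec()),"shift after turn",T.inv().apply(d),"shift before",R.inv().apply(d))
E
python3 rel.py 468 -37 100 4.5
python3 - <<'E'
from h import *
c=look("top");P=cloud(c);x,y,z=np.moveaxis(P,-1,0)
for zl in (85,20):
    m=(z>zl)&(z<110)&(x>340)&(x<500)&(y>190)&(y<330);q=P[m];print(zl,q.min(0),q.max(0),len(q))
m=(z>70)&(z<110)&(x>340)&(x<430)&(y>190)&(y<330)
m=(z>30)&(z<60)&(x>480)&(x<550)&(y>190)&(y<330);print("timer",P[m].min(0),P[m].max(0))
E
```

```text
t 1.25 tip [ 282.4  -557.57  214.67] rpy [179.99   0.    26.86] j [-1.21  0.49  1.56 -0.    1.09 -0.11] f [0.89 1.01 0.44] op 95.01635605391657
turn [ 0.01 -0.   22.36] shift after turn [ 225.88 -504.41  114.67] shift before [ 400.78 -380.56  114.63]
85 [381.72145195 219.02183568  85.02611471] [484.651712   311.46219913  99.53135747] 439
20 [365.56620289 219.02183568  20.2421526 ] [499.95654578 311.46219913  99.53135747] 2508
timer [492.13301671 240.08189578  30.00914163] [542.99723173 293.64234463  44.96061891]
```

>>> {"op": "jog_arm", "data": {
  "motion": [
    [0,0,7.5,0,0,0,70],
    [0,0,7.5,0,0,0,70],
    [0,0,7.4,0,0,0,70],
    [0,0,0,25,-50,0,70],
    [0,0,0,25,-50,0,70],
    [0,0,0,25,-50,0,70],
    [0,0,0,25,-50,0,70],
    [0,0,0,25,-50,0,70],
    [0,0,0,25,-50,0,70],
    [0,0,0,25,-50,0,70]
  ]
}}

```text
t: 2.55
eef_pos: [430.1, -193.4, 292.5]
tcp_rot: [3.141, -0.001, 0.078]
ft_force: [0.7, -1.3, -0.4]
opening: 0.737
grip_force: 0.0
```

>>> {"op": "jog_arm", "data": {
  "motion": [
    [0,0,0,25,-50,20,70],
    [0,0,0,10,-50,20,70],
    [0,0,0,10,-4,20,70],
    [0,0,0,0,0,20,70],
    [0,0,0,0,0,20,70],
    [0,0,0,0,0,0,70],
    [0,0,0,0,0,0,70]
  ]
}}

```text
t: 3.42
eef_pos: [466.7, -88.0, 192.9]
tcp_rot: [3.141, -0.001, 0.078]
ft_force: [0.2, -0.2, 0.3]
opening: 0.735
grip_force: 0.0
```

```bash
python3 rel.py 468 -37 3 4.5
python3 - <<'E'
from h import *
c=look("scene");save(c,"s1.png")
for p in [(490,-35,24),(381,-44,0),(468,-37,20)]: print(proj(c,np.array(p)))
E
```

```text
t 3.425 tip [466.75 -88.01 115.26] rpy [179.98  -0.04   4.45] j [-0.33  0.42  2.03 -0.    0.69  1.17] f [ 0.16 -0.18  0.29] op 69.78398942153336
turn [ 0.02 -0.04 -0.05] shift after turn [  5.24 -50.75 112.26] shift before [  5.12 -50.8  112.25]
(np.float64(378.1165957303223), np.float64(246.12568620698116))
(np.float64(421.30510366034144), np.float64(279.8697201222143))
(np.float64(386.47403570951013), np.float64(252.19204498694302))
```

View pics/s1.png

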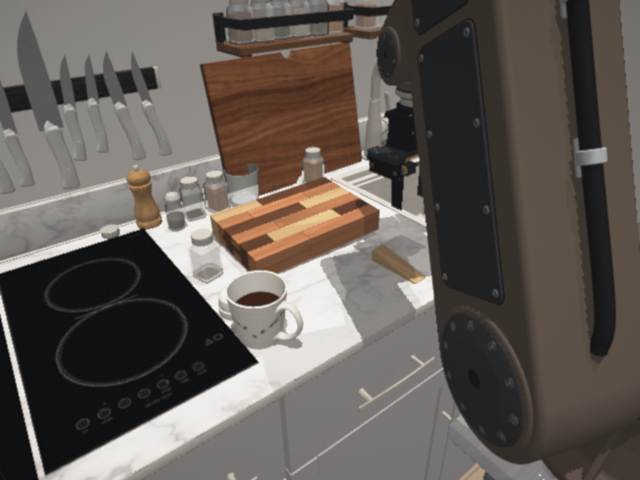

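>>> {"op": "jog_arm", "data": {
  "motion": [
    [0,0,0,2,-20,0,70],
    [0,0,0,2,-20,0,70],
    [0,0,0,1,-11,0,70],
    [0,0,0,0,0,25,70],
    [0,0,0,0,0,25,70],
    [0,0,0,0,0,25,70],
    [0,0,0,0,0,0,70],
    [0,0,0,0,0,0,70]
  ]
}}

```text
t: 4.47
eef_pos: [467.8, -36.8, 118.0]
tcp_rot: [3.141, -0.001, 0.078]
ft_force: [0.4, 0.1, -0.4]
opening: 0.735
grip_force: 0.0
```

```bash
python3 rel.py 468 -37 3 4.5
python3 - <<'E'
from h import *
c=look("top");save(c,"t1.png",(300,240,460,360))
for p in [(490,-35,24),(381,-44,0),(468,-37,20)]: print((np.array(proj(c,np.array(p)))-[300,240])*5)
E
```

```text
t 4.475 tip [467.89 -36.78  40.44] rpy [179.98  -0.05   4.46] j [-0.22  0.56  2.1  -0.    0.49  1.27] f [ 0.36  0.06 -0.44] op 69.82249167771074
turn [ 0.02 -0.05 -0.04] shift after turn [ 0.09  0.23 37.44] shift before [ 0.06  0.21 37.44]
[378.22199108 162.80496971]
[407.59690143 446.22268752]
[384.96322822 219.91110645]
```

View pics/t1.png

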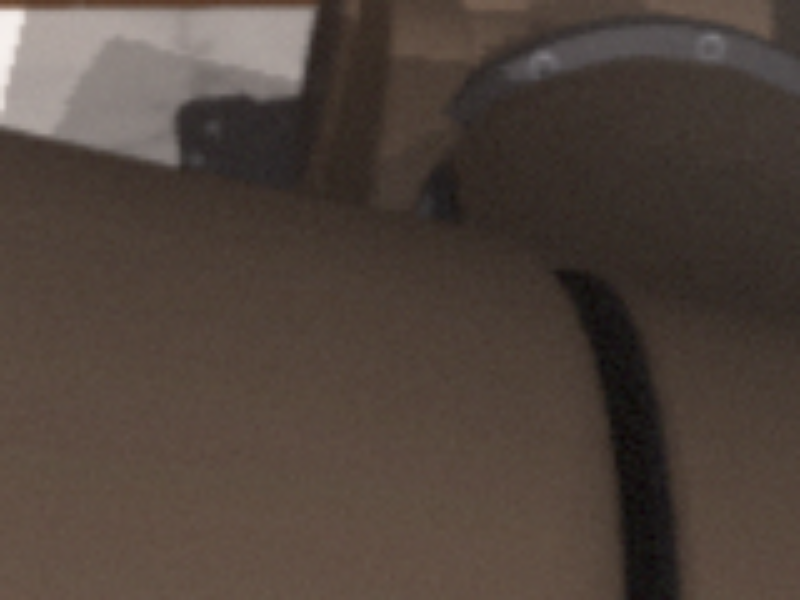

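The arm hides the wedge from the top camera. The pose agrees with the earlier measurement, so I go down and grip.

>>> {"op": "jog_arm", "data": {
  "motion": [
    [0,0,0,0,0,15,70],
    [0,0,0,0,0,12,70],
    [0,0,0,0,0,10,70],
    [0,0,0,0,0,0,70],
    [0,0,0,0,0,0,28],
    [0,0,0,0,0,0,28],
    [0,0,0,0,0,0,28],
    [0,0,0,0,0,0,28],
    [0,0,0,0,0,0,28],
    [0,0,0,0,0,0,28]
  ]
}}

```text
t: 5.78
eef_pos: [467.5, -36.6, 80.4]
tcp_rot: [3.141, -0.0, 0.078]
ft_force: [-0.8, 1.0, 3.5]
opening: 0.359
grip_force: 30.0
```

>>> {"op": "jog_arm", "data": {
  "motion": [
    [0,0,0,0,0,0,28],
    [0,0,0,0,0,-15,28],
    [0,0,0,0,0,-25,28],
    [0,0,0,0,0,-25,28],
    [0,0,0,0,0,-25,28],
    [0,0,0,0,0,-20,28],
    [0,0,0,0,0,0,28]
  ]
}}

```text
t: 6.65
eef_pos: [467.7, -36.7, 191.8]
tcp_rot: [3.141, -0.003, 0.078]
ft_force: [-0.2, -0.4, -0.8]
opening: 0.354
grip_force: 30.0
```

```bash
python3 rel.py 440 50 113 4.5
python3 - <<'E'
from h import *
c=look("scene");save(c,"s2.png",(300,120,460,240))
E
```

```text
t 6.65 tip [467.95 -36.72 114.23] rpy [179.94  -0.17   4.46] j [-0.22  0.42  2.04 -0.    0.68  1.27] f [-0.17 -0.44 -0.84] op 33.65061864121489
turn [ 0.06 -0.17 -0.04] shift after turn [-21.06 -88.65   1.23] shift before [-21.12 -88.63   1.08]
```

View pics/s2.png

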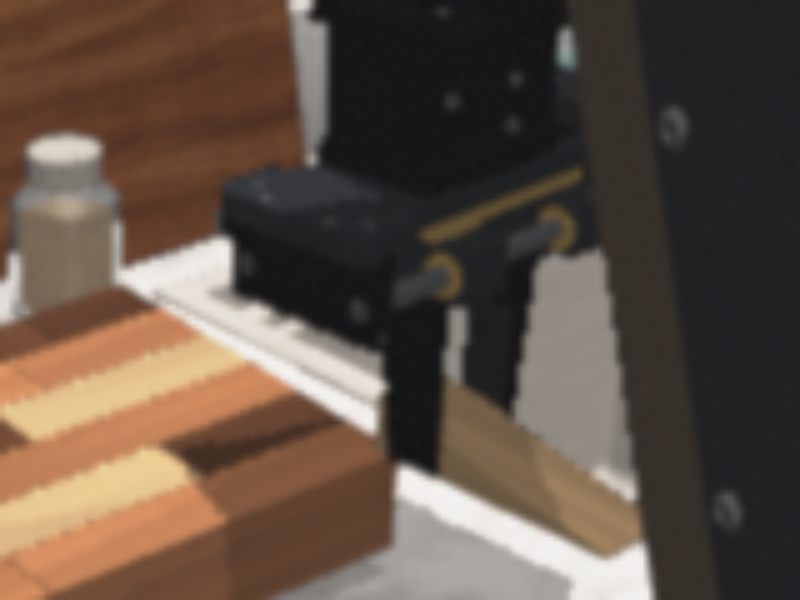

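The wedge is held level, with its tip toward the robot. I turn it through 174°.

>>> {"op": "jog_arm", "data": {
  "motion": [
    [0,0,-10,0,0,0,28],
    [0,0,-10,0,0,0,28],
    [0,0,-10,0,0,0,28],
    [0,0,-10,0,0,0,28],
    [0,0,-10,0,0,0,28],
    [0,0,-10,0,0,0,28],
    [0,0,-10,0,0,0,28],
    [0,0,-10,0,0,0,28],
    [0,0,-10,0,0,0,28],
    [0,0,-10,0,0,0,28]
  ]
}}

```text
t: 7.95
eef_pos: [467.1, -36.6, 189.3]
tcp_rot: [-3.14, -0.001, 1.829]
ft_force: [-0.0, -0.2, -0.5]
opening: 0.354
grip_force: 30.0
```

>>> {"op": "jog_arm", "data": {
  "motion": [
    [0,0,-10,0,0,0,28],
    [0,0,-10,0,0,0,28],
    [0,0,-10,0,0,0,28],
    [0,0,-10,0,0,0,28],
    [0,0,-10,0,0,0,28],
    [0,0,-10,0,0,0,28],
    [0,0,-10,0,0,0,28],
    [0,0,-4,0,0,0,28],
    [0,0,0,0,0,0,28]
  ]
}}

```text
t: 9.07
eef_pos: [467.2, -36.6, 189.5]
tcp_rot: [3.141, -0.001, 3.114]
ft_force: [0.4, -1.1, -1.1]
opening: 0.354
grip_force: 30.0
```

```bash
python3 rel.py 457.5 119.6 114 178.6
```

```text
t 9.075 tip [467.06 -36.56 111.88] rpy [179.99  -0.08 178.42] j [-0.22  0.42  2.04 -0.    0.68 -1.76] f [ 0.42 -1.1  -1.07] op 33.60353990034596
turn [ 0.01 -0.08 -0.18] shift after turn [ 13.37 155.88  -2.12] shift before [ 13.86 155.83  -2.07]
```

>>> {"op": "jog_arm", "data": {
  "motion": [
    [0,0,0,2,22,0,28],
    [0,0,0,2,22,0,28],
    [0,0,0,2,22,0,28],
    [0,0,0,2,22,0,28],
    [0,0,0,2,22,0,28],
    [0,0,0,2,22,0,28],
    [0,0,0,2,24,0,28],
    [0,0,0,0,0,15,28],
    [0,0,0,0,0,0,28],
    [0,0,0,0,0,0,28]
  ]
}}

```text
t: 10.32
eef_pos: [457.7, 119.5, 175.2]
tcp_rot: [-3.141, -0.0, 3.114]
ft_force: [0.6, 1.3, -0.1]
opening: 0.355
grip_force: 30.0
```

```bash
python3 rel.py 457.5 119.6 3.5 178.6
python3 - <<'E'
from h import *
c=look("scene");save(c,"s3.png",(200,140,400,290))
E
```

```text
t 10.325 tip [457.66 119.51  97.64] rpy [-179.99   -0.02  178.4 ] j [ 0.12  0.45  2.05 -0.    0.64 -1.43] f [ 0.56  1.29 -0.08] op 33.69479605343054
turn [-0.01 -0.02 -0.2 ] shift after turn [ 0.16  0.09 94.14] shift before [ 0.13  0.1  94.14]
```

View pics/s3.png

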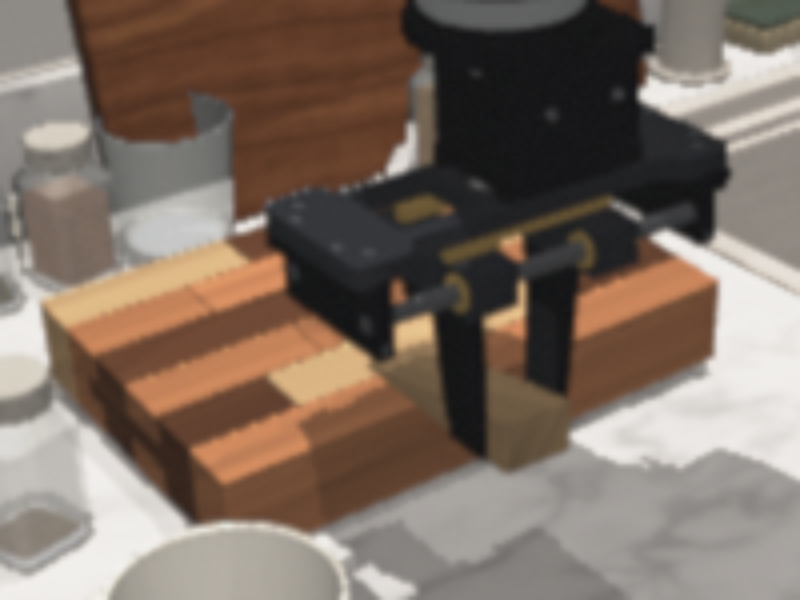

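The wedge now points at the block, with its tail face at about (530,440) in the crop. I lower it.

>>> {"op": "jog_arm", "data": {
  "motion": [
    [0,0,0,0,0,20,28],
    [0,0,0,0,0,20,28],
    [0,0,0,0,0,20,28],
    [0,0,0,0,0,15,28],
    [0,0,0,0,0,10,28],
    [0,0,0,0,0,5,28],
    [0,0,0,0,0,3,28],
    [0,0,0,0,0,0,28],
    [0,0,0,0,0,0,28]
  ]
}}

```text
t: 11.5
eef_pos: [457.8, 119.7, 82.5]
tcp_rot: [-3.142, 0.001, 3.115]
ft_force: [0.7, -0.8, -0.6]
opening: 0.358
grip_force: 30.0
```

```bash
python3 rel.py 457.5 119.6 3 178.6
python3 - <<'E'
from h import *
c=look("scene");save(c,"s4.png",(220,160,380,280))
E
```

```text
t 11.5 tip [457.81 119.72   4.91] rpy [-180.      0.03  178.46] j [ 0.12  0.63  2.11 -0.    0.41 -1.43] f [ 0.74 -0.77 -0.59] op 34.046007418948456
turn [-0.    0.03 -0.14] shift after turn [ 0.31 -0.12  1.91] shift before [ 0.31 -0.12  1.91]
```

View pics/s4.png

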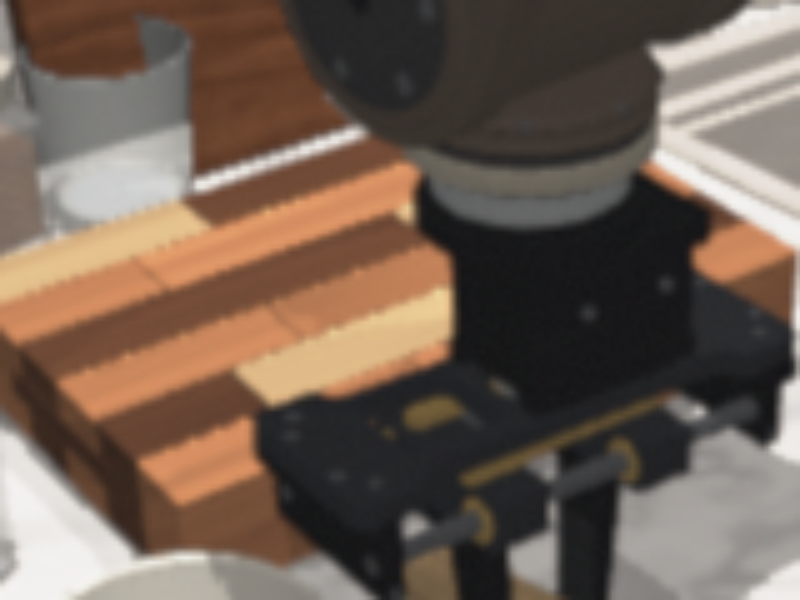

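>>> {"op": "jog_arm", "data": {
  "motion": [
    [0,0,0,0,0,1,28],
    [0,0,0,0,0,1,28],
    [0,0,0,0,0,0,28],
    [0,0,0,0,0,0,60],
    [0,0,0,0,0,0,60],
    [0,0,0,0,0,0,60],
    [0,0,0,0,0,-10,60],
    [0,0,0,0,0,-20,60],
    [0,0,0,0,0,-20,60],
    [0,0,0,20,0,-15,60]
  ]
}}

```text
t: 12.8
eef_pos: [438.3, 120.2, 146.6]
tcp_rot: [3.141, 0.002, 3.114]
ft_force: [-0.6, 0.3, 0.1]
opening: 0.633
grip_force: 0.0
```

>>> {"op": "jog_arm", "data": {
  "motion": [
    [0,0,0,20,0,0,0],
    [0,0,0,0,0,0,0],
    [0,0,0,0,0,0,0],
    [0,0,0,0,0,0,0],
    [0,0,0,0,0,0,0]
  ]
}}

```text
t: 13.42
eef_pos: [418.0, 120.7, 145.1]
tcp_rot: [-3.141, -0.0, 3.115]
ft_force: [0.5, -0.1, 0.5]
opening: 0.165
grip_force: 0.0
```

```bash
python3 rel.py 420 121 8 178.6
python3 - <<'E'
from h import *
for n,cr in [("scene",(220,170,380,290))]:
    c=look(n);save(c,"s5.png",cr)
for p in [(435,120,24.5),(435,137,24.5),(435,103,24.5),(545,117,2.5)]: print((np.array(proj(c,np.array(p)))-[220,170])*5)
E
```

```text
t 13.425 tip [418.02 120.73  67.46] rpy [-179.99   -0.    178.45] j [ 0.13  0.47  2.16 -0.    0.51 -1.41] f [ 0.54 -0.13  0.48] op 15.631067900735655
turn [-0.01 -0.   -0.15] shift after turn [-1.97  0.31 59.46] shift before [-1.97  0.32 59.46]
[571.81198144 593.97569811]
[533.10140232 612.74147725]
[609.69956391 575.60888415]
[400.67018694 499.06093748]
```

View pics/s5.png

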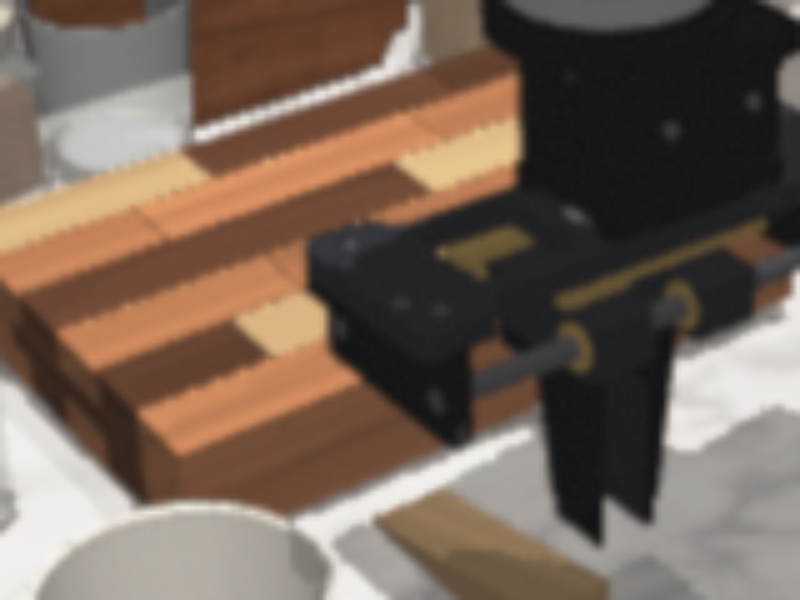

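The wedge lies flat, with its tip at about (415,500) in the crop, just short of the block's front edge. The tail is at x≈435. I lower the closed fingers behind it.

>>> {"op": "jog_arm", "data": {
  "motion": [
    [0,0,0,3,0,0,0],
    [0,0,0,0,0,0,0],
    [0,0,0,0,0,20,0],
    [0,0,0,0,0,20,0],
    [0,0,0,0,0,15,0],
    [0,0,0,0,0,7,0],
    [0,0,0,0,0,0,0],
    [0,0,0,0,0,0,0]
  ]
}}

```text
t: 14.48
eef_pos: [414.8, 120.9, 83.6]
tcp_rot: [3.142, 0.001, 3.115]
ft_force: [0.0, -0.1, 0.8]
opening: 0.008
grip_force: 0.0
```

>>> {"op": "jog_arm", "data": {
  "motion": [
    [0,0,0,-3,0,0,0],
    [0,0,0,-3,0,0,0],
    [0,0,0,-3,0,0,0],
    [0,0,0,-3,0,0,0],
    [0,0,0,-3,0,0,0],
    [0,0,0,0,0,0,0]
  ]
}}

```text
t: 15.22
eef_pos: [429.9, 120.4, 83.2]
tcp_rot: [-3.142, 0.0, 3.115]
ft_force: [0.0, 0.4, -0.2]
opening: 0.005
grip_force: 0.0
```

```bash
python3 rel.py 440 120.5 6 178.6
```

```text
t 15.225 tip [429.92 120.44   5.55] rpy [-180.      0.01  178.46] j [ 0.13  0.61  2.17 -0.    0.36 -1.42] f [ 0.04  0.41 -0.15] op 0.45108053962590317
turn [-0.    0.01 -0.14] shift after turn [-10.07   0.31  -0.45] shift before [-10.07   0.33  -0.44]
```

>>> {"op": "jog_arm", "data": {
  "motion": [
    [0,0,0,-2,0,0,0],
    [0,0,0,-2,0,0,0],
    [0,0,0,-2,0,0,0],
    [0,0,0,-2,0,0,0],
    [0,0,0,-2,0,0,0],
    [0,0,0,-2,0,0,0],
    [0,0,0,-2,0,0,0],
    [0,0,0,-2,0,0,0],
    [0,0,0,-2,0,0,0],
    [0,0,0,-2,0,0,0]
  ]
}}

```text
t: 16.48
eef_pos: [449.8, 119.9, 83.2]
tcp_rot: [-3.141, 0.0, 3.115]
ft_force: [-1.1, 0.3, -0.5]
opening: 0.007
grip_force: 0.1
```

>>> {"op": "jog_arm", "data": {
  "motion": [
    [0,0,0,-2,0,0,0],
    [0,0,0,-2,0,0,0],
    [0,0,0,-2,0,0,0],
    [0,0,0,-1,0,0,0],
    [0,0,0,-1,0,0,0]
  ]
}}

```text
t: 17.1
eef_pos: [457.5, 119.7, 83.2]
tcp_rot: [-3.141, -0.0, 3.115]
ft_force: [-3.6, 0.0, 0.3]
opening: 0.008
grip_force: 1.8
```

>>> {"op": "jog_arm", "data": {
  "motion": [
    [0,0,0,-1,0,0,0],
    [0,0,0,-1,0,0,0],
    [0,0,0,-1,0,0,0],
    [0,0,0,-1,0,0,0],
    [0,0,0,0,0,0,0]
  ]
}}

```text
t: 17.73
eef_pos: [461.8, 119.6, 83.2]
tcp_rot: [-3.142, 0.0, 3.115]
ft_force: [-2.2, -0.1, 1.3]
opening: 0.005
grip_force: 1.2
```

>>> {"op": "jog_arm", "data": {
  "motion": [
    [0,0,0,-1,0,0,0],
    [0,0,0,-1,0,0,0],
    [0,0,0,-1,0,0,0],
    [0,0,0,-1,0,0,0]
  ]
}}

```text
t: 18.23
eef_pos: [465.7, 119.5, 83.2]
tcp_rot: [-3.142, 0.0, 3.115]
ft_force: [-2.3, 0.1, -0.3]
opening: 0.002
grip_force: 1.6
```

>>> {"op": "jog_arm", "data": {
  "motion": [
    [0,0,0,-1,0,0,0],
    [0,0,0,-1,0,0,0],
    [0,0,0,-1,0,0,0]
  ]
}}

```text
t: 18.6
eef_pos: [468.7, 119.4, 83.2]
tcp_rot: [-3.142, 0.0, 3.115]
ft_force: [-1.9, -0.6, -0.9]
opening: 0.005
grip_force: 1.5
```

>>> {"op": "jog_arm", "data": {
  "motion": [
    [0,0,0,-1,0,0,0],
    [0,0,0,-1,0,0,0]
  ]
}}

```text
t: 18.85
eef_pos: [470.7, 119.4, 83.2]
tcp_rot: [-3.142, 0.0, 3.115]
ft_force: [-2.7, -0.2, -0.0]
opening: 0.007
grip_force: 1.5
```

>>> {"op": "jog_arm", "data": {
  "motion": [
    [0,0,0,-1,0,0,0],
    [0,0,0,-1,0,0,0]
  ]
}}

```text
t: 19.1
eef_pos: [472.7, 119.3, 83.2]
tcp_rot: [-3.142, 0.0, 3.115]
ft_force: [-3.1, -0.9, 0.4]
opening: 0.003
grip_force: 1.5
```

>>> {"op": "jog_arm", "data": {
  "motion": [
    [0,0,0,-1,0,0,0],
    [0,0,0,-1,0,0,0]
  ]
}}

```text
t: 19.35
eef_pos: [474.7, 119.3, 83.2]
tcp_rot: [-3.142, 0.0, 3.115]
ft_force: [-3.2, 1.0, -0.5]
opening: 0.003
grip_force: 1.5
```

>>> {"op": "jog_arm", "data": {
  "motion": [
    [0,0,0,-1,0,0,0],
    [0,0,0,-1,0,0,0]
  ]
}}

```text
t: 19.6
eef_pos: [476.7, 119.2, 83.2]
tcp_rot: [-3.142, -0.0, 3.115]
ft_force: [-3.1, -0.1, -0.2]
opening: 0.007
grip_force: 1.5
```

```bash
cat > f.py <<'E'
from h import *
L=[]
for i in range(5):
    env.read_camera("scene");s=env.state();L.append(np.r_[s["ft_force"],s["grip_force"],s["eef_pos"][0]])
print(np.round(L,1)[:,0],np.round(np.mean(L,0),2),s["t"])
E
python3 f.py; python3 b.py | head -2
```

```text
[-3.  -2.8 -2.3 -2.5 -1.7] [ -2.45   0.53  -0.55   1.12 476.8 ] 19.85
plane [ 0.0132 -0.0065 53.2395]
block ((658.719482421875, 46.67567443847656), (300.2325134277344, 201.1970672607422), 88.15775299072266) [[ 553.347  -100.129 ]Traceback (most recent call last):
  File "b.py", line 13, in <module>
    n,l,st,_=cv2.connectedComponentsWithStats(m);k=1+np.argmax(st[1:,4]);q=P[l==k]
                                                     ~~~~~~~~~^^^^^^^^^^
    return _wrapfunc(a, 'argmax', axis=axis, out=out, **kwds)
    return bound(*args, **kwds)
ValueError: attempt to get argmax of an empty sequence
```

>>> {"op": "jog_arm", "data": {
  "motion": [
    [0,0,0,-1,0,0,0],
    [0,0,0,-1,0,0,0]
  ]
}}

```text
t: 20.15
eef_pos: [478.6, 119.1, 83.2]
tcp_rot: [-3.141, -0.0, 3.115]
ft_force: [-2.6, -0.1, -0.4]
opening: 0.003
grip_force: 1.6
```

>>> {"op": "jog_arm", "data": {
  "motion": [
    [0,0,0,-1,0,0,0],
    [0,0,0,-1,0,0,0]
  ]
}}

```text
t: 20.4
eef_pos: [480.7, 119.1, 83.2]
tcp_rot: [-3.141, -0.0, 3.115]
ft_force: [-3.5, -0.4, -0.1]
opening: 0.005
grip_force: 1.6
```

>>> {"op": "jog_arm", "data": {
  "motion": [
    [0,0,0,-1,0,0,0],
    [0,0,0,-1,0,0,0]
  ]
}}

```text
t: 20.65
eef_pos: [482.7, 119.0, 83.2]
tcp_rot: [-3.142, 0.0, 3.115]
ft_force: [-3.2, 1.6, -0.5]
opening: 0.004
grip_force: 1.5
```

>>> {"op": "jog_arm", "data": {
  "motion": [
    [0,0,0,-1,0,0,0],
    [0,0,0,-1,0,0,0]
  ]
}}

```text
t: 20.9
eef_pos: [484.7, 119.0, 83.2]
tcp_rot: [-3.142, 0.0, 3.115]
ft_force: [-3.1, 0.3, -0.6]
opening: 0.006
grip_force: 1.7
```

>>> {"op": "jog_arm", "data": {
  "motion": [
    [0,0,0,-1,0,0,0],
    [0,0,0,-1,0,0,0]
  ]
}}

```text
t: 21.15
eef_pos: [486.1, 118.9, 83.1]
tcp_rot: [-3.141, -0.001, 3.115]
ft_force: [-7.1, 0.4, 2.6]
opening: 0.004
grip_force: 3.5
```

>>> {"op": "jog_arm", "data": {
  "motion": [
    [0,0,0,-1,0,0,0]
  ]
}}

```text
t: 21.28
eef_pos: [486.7, 118.9, 83.1]
tcp_rot: [-3.141, -0.003, 3.115]
ft_force: [-8.6, 1.2, 3.0]
opening: 0.005
grip_force: 4.5
```

>>> {"op": "jog_arm", "data": {
  "motion": [
    [0,0,0,-1,0,0,0]
  ]
}}

```text
t: 21.4
eef_pos: [487.3, 118.8, 83.1]
tcp_rot: [-3.141, -0.003, 3.115]
ft_force: [-11.5, 0.5, 5.4]
opening: 0.005
grip_force: 5.5
```

```bash
python3 f.py; python3 b.py 2>/dev/null| head -2; python3 rel.py
```

```text
[-10.3  -9.7  -8.6  -9.2  -9.8] [-9.520e+00  1.900e-01  3.930e+00  4.870e+00  4.873e+02] 21.65
plane [ 0.0016  0.001  60.5721]
block ((659.1077270507812, 46.325469970703125), (300.7562255859375, 201.15341186523438), 88.46598052978516) [[ 554.5414 -101.3063]
t 21.7 tip [487.03 118.79   5.5 ] rpy [-179.97   -0.2   178.46] j [ 0.11  0.65  2.03 -0.    0.46 -1.44] f [-9.14  0.47  4.53] op 0.5637382823393342
```

The push reads a steady 9.5 N and the block is level, so the wedge is tight. I back off and go to the press place.

>>> {"op": "jog_arm", "data": {
  "motion": [
    [0,0,0,1,0,0,0],
    [0,0,0,2,0,0,0],
    [0,0,0,8,0,0,0],
    [0,0,0,15,0,0,0],
    [0,0,0,5,0,-20,0],
    [0,0,0,0,0,-25,0],
    [0,0,0,0,0,-30,0],
    [0,0,0,0,0,-25,0],
    [0,0,0,0,0,-10,0],
    [0,0,0,0,0,0,0]
  ]
}}

```text
t: 22.95
eef_pos: [457.4, 119.8, 193.3]
tcp_rot: [3.142, 0.001, 3.115]
ft_force: [0.0, 0.2, -0.3]
opening: 0.001
grip_force: 0.0
```

```bash
python3 f.py; python3 rel.py 665 -60 80 178.6
```

```text
[-0.3 -0.3 -0.3  0.1  0. ] [-1.6000e-01  2.3000e-01 -1.7000e-01  0.0000e+00  4.5733e+02] 23.2
t 23.2 tip [457.3  119.64 114.77] rpy [-179.98   -0.08  178.46] j [ 0.12  0.42  2.03 -0.    0.69 -1.43] f [ 0.02 -0.22  0.63] op 0.7684212285884372
turn [-0.02 -0.08 -0.14] shift after turn [-212.03 -174.51   34.77] shift before [-212.52 -173.97   34.52]
```

>>> {"op": "jog_arm", "data": {
  "motion": [
    [0,0,0,-25,-20,0,0],
    [0,0,0,-25,-20,0,0],
    [0,0,0,-25,-20,0,0],
    [0,0,0,-25,-20,0,0],
    [0,0,0,-25,-20,0,0],
    [0,0,0,-25,-20,0,0],
    [0,0,0,-25,-20,0,0],
    [0,0,0,-25,-20,0,0],
    [0,0,0,-12,-14,0,0],
    [0,0,0,0,0,0,0]
  ]
}}

```text
t: 24.45
eef_pos: [664.8, -60.6, 192.4]
tcp_rot: [3.142, -0.001, 3.114]
ft_force: [-1.1, -0.3, -0.5]
opening: 0.005
grip_force: 0.0
```

>>> {"op": "jog_arm", "data": {
  "motion": [
    [0,0,0,0,0,15,0],
    [0,0,0,0,0,15,0],
    [0,0,0,0,0,8,0],
    [0,0,0,0,0,4,0],
    [0,0,0,0,0,0,0]
  ]
}}

```text
t: 25.08
eef_pos: [664.9, -59.8, 151.1]
tcp_rot: [-3.142, -0.0, 3.115]
ft_force: [-0.2, 0.3, -0.2]
opening: 0.002
grip_force: 0.0
```

```bash
python3 rel.py 665 -60 62 178.6
```

```text
t 25.075 tip [664.86 -59.83  73.46] rpy [-180.     -0.01  178.47] j [-0.19  0.7   1.57 -0.    0.87 -1.73] f [-0.22  0.3  -0.17] op 0.18640600352614892
turn [-0.   -0.01 -0.13] shift after turn [-0.14 -0.17 11.46] shift before [-0.15 -0.17 11.46]
```

>>> {"op": "jog_arm", "data": {
  "motion": [
    [0,0,0,0,0,4,0],
    [0,0,0,0,0,3,0],
    [0,0,0,0,0,2,0],
    [0,0,0,0,0,1,0]
  ]
}}

```text
t: 25.58
eef_pos: [664.9, -59.9, 141.1]
tcp_rot: [-3.142, -0.0, 3.115]
ft_force: [-0.2, -0.1, 0.4]
opening: 0.005
grip_force: 0.0
```

>>> {"op": "jog_arm", "data": {
  "motion": [
    [0,0,0,0,0,1,0],
    [0,0,0,0,0,0,0]
  ]
}}

```text
t: 25.82
eef_pos: [664.9, -59.9, 140.2]
tcp_rot: [-3.142, -0.0, 3.115]
ft_force: [-0.1, -0.1, -0.6]
opening: 0.005
grip_force: 0.0
```

>>> {"op": "jog_arm", "data": {
  "motion": [
    [0,0,0,0,0,0.5,0],
    [0,0,0,0,0,0.5,0],
    [0,0,0,0,0,0,0]
  ]
}}

```text
t: 26.2
eef_pos: [664.9, -59.9, 139.3]
tcp_rot: [-3.141, 0.0, 3.115]
ft_force: [-0.1, -0.0, 1.2]
opening: 0.004
grip_force: 0.5
```

>>> {"op": "jog_arm", "data": {
  "motion": [
    [0,0,0,0,0,0.5,0],
    [0,0,0,0,0,0,0]
  ]
}}

```text
t: 26.45
eef_pos: [664.9, -60.0, 139.2]
tcp_rot: [-3.141, 0.0, 3.115]
ft_force: [-1.7, -0.1, 5.9]
opening: 0.005
grip_force: 2.6
```

>>> {"op": "jog_arm", "data": {
  "motion": [
    [0,0,0,0,0,0.5,0],
    [0,0,0,0,0,0,0]
  ]
}}

```text
t: 26.7
eef_pos: [665.0, -60.0, 139.2]
tcp_rot: [-3.141, 0.001, 3.115]
ft_force: [-2.5, 0.6, 9.1]
opening: 0.007
grip_force: 4.5
```

>>> {"op": "jog_arm", "data": {
  "motion": [
    [0,0,0,0,0,0.2,0],
    [0,0,0,0,0,0,0],
    [0,0,0,0,0,0,0],
    [0,0,0,0,0,0,0],
    [0,0,0,0,0,0,0],
    [0,0,0,0,0,0,0]
  ]
}}

```text
t: 27.45
eef_pos: [665.0, -60.0, 139.2]
tcp_rot: [-3.141, 0.001, 3.115]
ft_force: [-4.0, 0.4, 10.2]
opening: 0.005
grip_force: 5.2
```

>>> {"op": "jog_arm", "data": {
  "motion": [
    [0,0,0,0,0,-3,0],
    [0,0,0,0,0,-12,0],
    [0,0,0,0,0,-25,0],
    [0,0,0,0,0,-25,0],
    [0,0,0,0,0,-25,0],
    [0,0,0,10,-30,-20,0],
    [0,0,0,20,-40,0,0],
    [0,0,0,20,-40,0,0],
    [0,0,0,20,-40,0,0],
    [0,0,0,0,0,0,0]
  ]
}}

```text
t: 28.7
eef_pos: [589.8, -210.3, 248.7]
tcp_rot: [-3.141, 0.0, 3.111]
ft_force: [0.3, 0.5, -0.0]
opening: 0.002
grip_force: 0.0
```

```bash
python3 f.py; python3 b.py 2>/dev/null|head -2
python3 - <<'E'
from h import *
c=look("scene");save(c,"s6.png",(180,160,400,325))
E
```

```text
[-0.1  0.2 -0.2 -0.1  0.1] [1.0000e-02 3.4000e-01 2.0000e-02 0.0000e+00 5.9108e+02] 28.95
plane [ 0.0026 -0.0003 59.924 ]
block ((658.958251953125, 46.44175720214844), (299.9902648925781, 201.75253295898438), 88.5367660522461) [[ 554.2847 -100.9285]
```

View pics/s6.png

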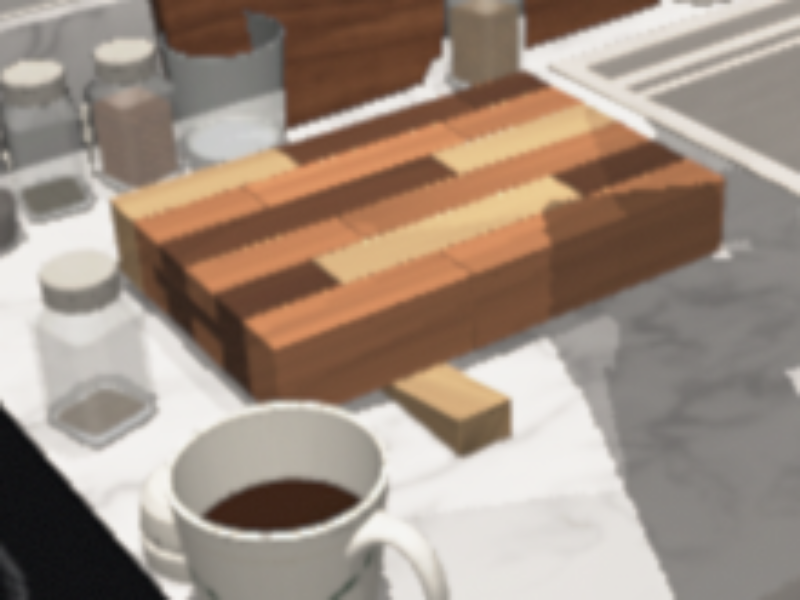

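The wedge sits square under the front edge at about (450,400) in the crop. The block is level and still in place, and the mug and jar are where they were.

```bash
python3 -c "
from cell import env
print(env.job_done())"
```

```text
the job is handed in; nothing more can be done
None
```

The wedge is jammed under the near left of the block at a steady 9.5 N push, the block held firm under a 10 N press at the far right, nothing round it was disturbed, and the job is handed in, though no verdict came back.

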